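Close and seal a gasketed instrument box

TASK

Swing the lid of the instrument box shut, then screw it down evenly by its four finger-loose corner knobs so that the gasket seals all round: first turn every knob clockwise to about half way, then go round again and bring every knob fully home to its stop. In both passes work crosswise, following each knob with the one diagonally across, and leave the cutters, the kit box and the solder reel where they lie.

Things in the scene. Friction and masses are not known exactly. Their poses are not given: they have to be found in the camera images.
- enclosure: Grey die-cast instrument box, 190 mm (x) by 220 mm (y) by 85 mm high, open-topped, a circuit board inside, screwed to the black bench by lugs (it does not move). Origin: centre of its underside; z up; x points away from the robot (turned up to 0.3 rad) to the hinge side, y to the robot's left. Lugs stand out 23 mm on both y sides, blank cable glands 23 mm at -y.
- lid (a joint): Hinge of the lid: 0 = shut flat on the box, 1.0 to 1.25 rad = open at the start, at most 1.7; grows as it opens. Stiff friction hinge: the lid (about 0.7 kg with its knobs) stays where it is left and must be pushed right down, 4 to 6 N at its free edge. Plain grey plate 192 mm from hinge side to free edge, 222 mm wide, 14 mm thick; shut, its top is 99 mm above the bench.
- lid_hinge (a point): Middle of the hinge axis, which runs along the box's y: 101 mm along +x from the box's origin, 85 mm above the bench. The lid's underside lies in the plane through it, its outer face 14 mm off that plane.
- lid_edge (a point): Middle of the lid's free edge (away from the hinge) on its outer (top) face, 197 mm from the hinge axis measured along the lid. Its z axis is the lid's outer normal, its x axis points along the lid to the hinge. Beside it the outer face is clear of knobs over 100 mm of width at any knob angle.
- knob_near_left (a joint): Turn of the captive hand screw at the near (free-edge) left corner of the lid (its diagonal partner is the far right one), rad: 0 to 0.25 = finger-loose at the start; grows clockwise seen from above (tightening); 0.8 = half way; 1.6 = fully home (hard stop). At 0 its T-bar lies along the box's x axis, fully home almost along y. Turning takes 0.2 to 0.3 N m; it stays where it is left.
- knob_near_left_grip (a point): Grip point of the near (free-edge) left knob: a black plastic T-bar 66 mm long, 15 mm thick (grip across this), from 10 to 42 mm above the lid's top. The point is on the screw's axis, 34 mm above the lid's top (133 mm above the bench when shut); its x axis runs along the bar, z along the screw, away from the lid. With the lid shut it is -71 mm in x and +86 mm in y from the box's origin.
- knob_near_right (a joint): Turn of the captive hand screw at the near (free-edge) right corner of the lid (its diagonal partner is the far left one), rad: 0 to 0.25 = finger-loose at the start; grows clockwise seen from above (tightening); 0.8 = half way; 1.6 = fully home (hard stop). At 0 its T-bar lies along the box's x axis, fully home almost along y. Turning takes 0.2 to 0.3 N m; it stays where it is left.
- knob_near_right_grip (a point): Grip point of the near (free-edge) right knob: a black plastic T-bar 66 mm long, 15 mm thick (grip across this), from 10 to 42 mm above the lid's top. The point is on the screw's axis, 34 mm above the lid's top (133 mm above the bench when shut); its x axis runs along the bar, z along the screw, away from the lid. With the lid shut it is -71 mm in x and -86 mm in y from the box's origin.
- knob_far_left (a joint): Turn of the captive hand screw at the far (hinge-side) left corner of the lid (its diagonal partner is the near right one), rad: 0 to 0.25 = finger-loose at the start; grows clockwise seen from above (tightening); 0.8 = half way; 1.6 = fully home (hard stop). At 0 its T-bar lies along the box's x axis, fully home almost along y. Turning takes 0.2 to 0.3 N m; it stays where it is left.
- knob_far_left_grip (a point): Grip point of the far (hinge-side) left knob: a black plastic T-bar 66 mm long, 15 mm thick (grip across this), from 10 to 42 mm above the lid's top. The point is on the screw's axis, 34 mm above the lid's top (133 mm above the bench when shut); its x axis runs along the bar, z along the screw, away from the lid. With the lid shut it is +71 mm in x and +86 mm in y from the box's origin.
- knob_far_right (a joint): Turn of the captive hand screw at the far (hinge-side) right corner of the lid (its diagonal partner is the near left one), rad: 0 to 0.25 = finger-loose at the start; grows clockwise seen from above (tightening); 0.8 = half way; 1.6 = fully home (hard stop). At 0 its T-bar lies along the box's x axis, fully home almost along y. Turning takes 0.2 to 0.3 N m; it stays where it is left.
- knob_far_right_grip (a point): Grip point of the far (hinge-side) right knob: a black plastic T-bar 66 mm long, 15 mm thick (grip across this), from 10 to 42 mm above the lid's top. The point is on the screw's axis, 34 mm above the lid's top (133 mm above the bench when shut); its x axis runs along the bar, z along the screw, away from the lid. With the lid shut it is +71 mm in x and -86 mm in y from the box's origin.
- cutters: Bystander: side cutters, 130 mm long, 16 mm high, black handles, lying on the bench left of the box. Origin near the pivot, on the bench.
- kit_box: Bystander: closed pale cardboard kit box, 107 x 147 x 36 mm, black printed top, right of the box. Origin: centre of its underside.
- solder_reel: Bystander: reel of solder with white flanges, standing on one of them, 62 mm diameter, 50 mm high, between the box and the robot. Origin: centre of its underside.

How it is judged:
By the outcome, as a careful person would: the job done as asked, in the order asked, and still so for the second after the job is handed in, with the robot touching nothing.
It also fails if it takes over 72 s, if anything falls off the work surface, if the arm or the gripper's body presses on something with over 40 N, if the wrist force passes 120 N, or if a joint passes its speed limit or range.

ROBOT

A 6-joint arm with a two-finger parallel gripper is mounted at the origin on the work surface. World frame = base frame: x ahead of the robot, y to its left, z up, the work surface at z = 0. Lengths are in m, angles in rad, forces in N, time in s.
With the tool pointing down it reaches from about 0.3 to 0.875 m from the base axis. Payload 4.2 kg.
Tool frame: the origin (TCP) lies midway between the tips of the shut fingers; the grasp point (between the pads) lies 19 mm behind it (robot.grip_point_offset is the distance from the TCP to the grasp point, in m); z points along the fingers, y is the line along which they close (so a half turn about z gives the same grasp; the last joint's range is limited). The gripper opens to 85 mm and grips with 20 to 120 N. Pads are 22 mm wide; open, the fingers measure 114 mm over their backs; the gripper's body (76 mm by 85 mm) begins 54 mm behind the grasp point. The pads swing forward as they close: fully open they stand 13 mm farther back than shut.
Start: joints at [1.321, 0.32, 1.565, -0, 1.257, -0.02], TCP at [0.131, 0.56, 0.231] pointing down, gripper open.
Joint ranges: [-3.11, 3.11], [-0.84, 2.01], [0.21, 2.61], [-1.34, 4.49], [0.05, 2.63], [-2.56, 2.56]. Speed limits (rad/s): [2.57, 2.57, 3.14, 3.14, 3.14, 3.14].

INTERFACE

Orientations are given as a 3x3 rotation matrix whose columns are the frame's x, y, z axes.
In Python, from cell import robot gives the robot as it stands.
- The arm moves only by the tool carry_out, never from a script. Its arguments are lists of equal length, an entry for each row: "offset": the shift along the tool's x, y, z in cm, a list of three; "twist": the turn, a rotation vector about the tool's x, y, z in rad, a list of three; "hand": the opening, from -1 (shut) to 1 (fully open). A call has 1 to 20 rows; each row is the pose to reach, as a shift and turn from the pose commanded when the call began, along the tool's axes at that moment; what a row does not reach only later rows make up. A row lasts 1/10 s, in which the tool goes at most 50 mm and 8.59 degrees, less where a joint would pass 70% of its speed; a pose out of reach is approached as far as the arm can. A call with a gripper value outside its range is refused whole. The fingers move at their own pace and stop on an object; "newtons" is the grip in N (left out, the last holds). Time passes only in rows, so rows that repeat a pose let the fingers close. It gives the time, the measured TCP pose, the force, the opening and the grip force at its end, in the units of the state.
- robot.get_state(): the state, without advancing time (a new reading comes with each control period).
- robot.get_image(name): name is "side" or "top" or "wrist"; returns the picture (480x640x3 uint8, red, green, blue); there is no depth.
- robot.camera_model(name): a dict with "fov_y" (degrees; the focal length in pixels is half the picture's height over the tangent of half this angle, whatever the lens; pixels are square), "cx", "cy" (the principal point, pixels), "R" (3x3) and "t" (3): a world point X has camera coordinates R X + t; the wrist camera has in their place "tool_from_camera" (4x4, takes a point from camera to tool coordinates, whose origin is the TCP and whose axes are the flange's). Camera axes: x right, y down, z forward; pixel columns grow to the right and rows downward; lengths in m; the calibration is good to about 2 mm. A picture is of the moment at which its call begins: read the wrist's pose just before it. camera_model takes no time and is no camera call.
- robot.close_job(): hands the job in; it is judged then, once.
Trained networks look in the newest picture that a camera, given by its name, has taken for a name from the list of things; names that differ only in an ending like _2 or _b are one class to them, and where a whole thing is asked for, a point or a joint stands for the part that bears it (a point fixed in the world has none). Each returns a list of dicts, best first, with "conf" (0 to 1); they miss things now and then, are a little off and sometimes report something else, mostly with a low value. They report only what shows in the picture. A call takes as long as a camera call.
- robot.search_frame(query, camera): "location" ([x, y, z] in m, in world coordinates, good to about 4 mm: the middle of the surface that is visible of it).
- robot.regions_of(query, camera): "mask" (480x640 bool, what is visible of it).
The state is a dict: "time_s": time; "joint_positions": joint angles; "joint_velocities": joint speeds; "joint_torque": joint torques, N m; "eef_pos": TCP position; "eef_rot": TCP orientation; "contact_force": force on the tool from outside, world axes, zero at the start; "torque": the same for the moment, N m; "gripper_width": finger opening in m; "finger_force": force on a finger pad.
Only numpy, scipy, OpenCV 4.12 (cv2) and the standard library are available. Lean on these libraries where they do the work, as an engineer would, in place of code of your own. Each camera call takes 0.05 s, during which the arm holds its last target. There are 200 camera calls.

## Working session

There is one attempt and no reset: what is moved stays moved. The work goes in short steps, Python scripts to look and compute and a tool call to move; the robot and the scene stay as the last step left them, time stands still between calls to the robot, and variables do not carry over. Pictures are saved under pics/ and viewed, at most 10 in all, crops included, and the job is handed in when it is done.

Besides the shell and the picture viewer there is one more tool, called in YAML: its name, and indented under it one key for each argument. carry_out: Moves the arm, as the interface text tells. Its arguments: {"type":"object","properties":{"offset":{"type":"array","items":{"type":"array","items":{"type":"number"}}},"twist":{"type":"array","items":{"type":"array","items":{"type":"number"}}},"hand":{"type":"array","items":{"type":"number"}},"newtons":{"type":"number"}},"required":["offset","twist","hand"]}

```bash
mkdir -p pics; ls; python3 - <<'E'
from cell import robot
import cv2,numpy as np
s=robot.get_state();print(s)
for c in("top","side"):
    im=robot.get_image(c);cv2.imwrite(f"pics/{c}0.png",im[:,:,::-1])
    print(c,robot.camera_model(c))
    for q in("enclosure","lid","lid_edge","lid_hinge","knob_near_left_grip","knob_near_right_grip","knob_far_left_grip","knob_far_right_grip","solder_reel","kit_box","cutters"):
        try:print(q,[(np.round(d["location"],3),round(d["conf"],2)) for d in robot.search_frame(q,c)[:4]])
        except Exception as e:print(q,e)
print(robot.camera_model("wrist"))
E
```

```text
pics
{'time_s': 0.0, 'joint_positions': array([ 1.32097969e+00,  3.20273578e-01,  1.56570594e+00, -9.22651804e-06,
        1.25736675e+00, -2.00168769e-02]), 'joint_velocities': array([ 0.00027667, -0.00074218,  0.00103512,  0.00046275,  0.00120886,
        0.00075944]), 'joint_torque': array([-3.37330042e-03, -4.15516269e+01, -2.34160459e+01, -1.89604530e-04,
        7.82652962e-03, -9.25533996e-07]), 'eef_pos': array([0.13086713, 0.55941432, 0.23048232]), 'eef_rot': array([[-9.73712670e-01,  2.27779402e-01, -4.25034619e-04],
       [ 2.27779797e-01,  9.73711184e-01, -1.70134661e-03],
       [ 2.63292483e-05, -1.75343705e-03, -9.99998462e-01]]), 'contact_force': array([-0.31754059, -0.06625841, -0.40704818]), 'torque': array([ 0.00577636, -0.01206965,  0.00022661]), 'finger_force': 0.0, 'gripper_width': 0.08512828722573156}
top {'fov_y': 46.428386665128286, 'cx': 313.4460255663566, 'cy': 241.91656655052688, 'R': array([[ 0.02762558, -0.99961265, -0.00337168],
       [-0.97797119, -0.02632903, -0.20707275],
       [ 0.20690377,  0.00901791, -0.97831974]]), 't': array([0.03393311, 0.5
[... 1495 characters left out ...]
t_grip [(array([ 0.611, -0.106,  0.068]), 0.63)]
knob_far_right_grip [(array([ 0.676, -0.199,  0.137]), 0.64)]
solder_reel [(array([ 0.4  , -0.032,  0.04 ]), 0.7)]
kit_box [(array([ 0.54 , -0.35 ,  0.034]), 0.7)]
cutters [(array([0.623, 0.162, 0.011]), 0.94)]
{'fov_y': 68.44305564138064, 'cx': 316.3301140397775, 'cy': 238.9476690364335, 'tool_from_camera': array([[-1.20348310e-03, -9.62783685e-01, -2.70270470e-01,
         6.87529100e-02],
       [ 9.99999174e-01, -1.28067847e-03,  1.09276546e-04,
        -1.05724593e-03],
       [-4.51339247e-04, -2.70270116e-01,  9.62784431e-01,
        -1.42472708e-01],
       [ 0.00000000e+00,  0.00000000e+00,  0.00000000e+00,
         1.00000000e+00]])}
```

View pics/top0.png

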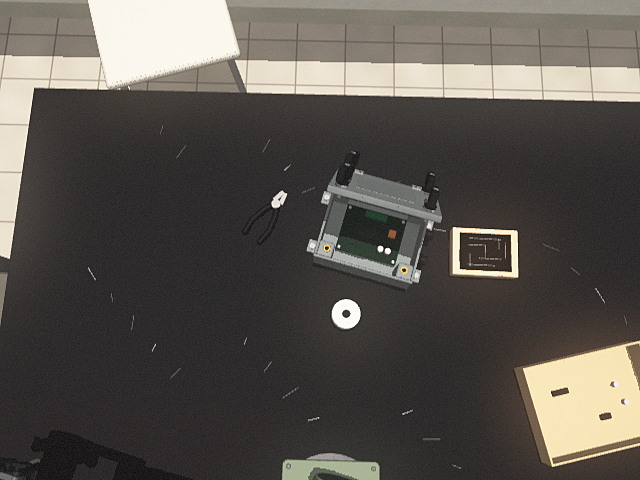

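View pics/side0.png

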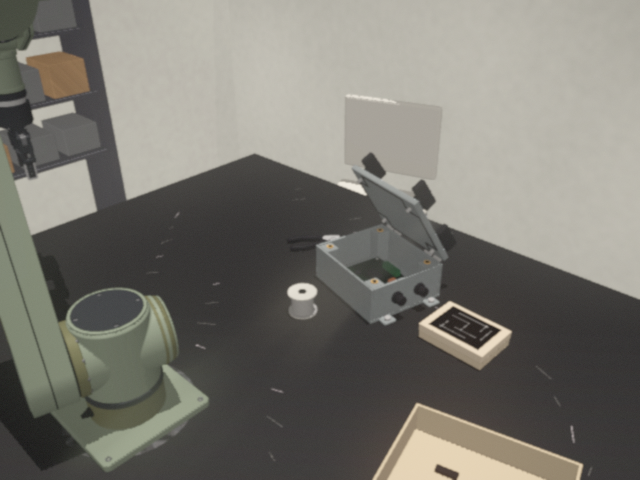

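The top view shows the open box around (370,220), the near edge running from about (313,262) to (409,287), and the lid leaning to the far side. The reel is at (346,313), the cutters are on the left and the kit box is on the right. The side view agrees. Next I'll zoom in for exact corners.

```bash
python3 - <<'E'
import cv2
im=cv2.imread("pics/top0.png")[145:300,295:455]
a=cv2.resize(im,None,fx=3.8,fy=3.8,interpolation=cv2.INTER_CUBIC)
cv2.imwrite("pics/c1.png",a[:589])
im=cv2.imread("pics/side0.png")[145:330,300:470]
a=cv2.resize(im,None,fx=3.2,fy=3.2,interpolation=cv2.INTER_CUBIC)
cv2.imwrite("pics/c2.png",a)
E
```

```text
(no output)
```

View pics/c1.png

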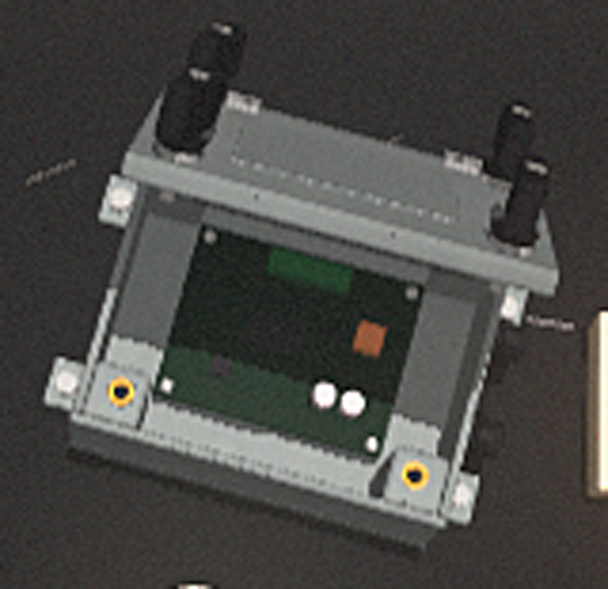

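View pics/c2.png

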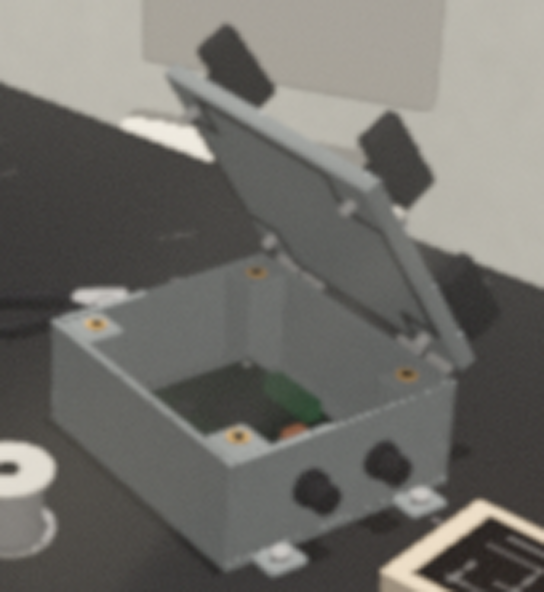

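The crops show the four brass bosses clearly, and the lid's outer free edge runs between crop-1 (126,150) and (557,262). I'll fit the box pose and lid angle from these.

```bash
cat > h.py <<'E'
import numpy as np, cv2
from cell import robot
from scipy.optimize import least_squares
def proj(c,X,R=None,t=None):
    m=robot.camera_model(c); f=240/np.tan(np.radians(m["fov_y"])/2)
    p=np.atleast_2d(X)@m["R"].T+m["t"]
    return p[:,:2]/p[:,2:]*f+[m["cx"],m["cy"]]
def b2w(p,P):
    c,s=np.cos(p[2]),np.sin(p[2]); P=np.atleast_2d(P)
    return P@np.array([[c,-s,0],[s,c,0],[0,0,1]]).T+[p[0],p[1],0]
def lid(th,a,y,n): # along lid from hinge, y, height above underside
    return [.101-a*np.cos(th)+n*np.sin(th),y,.085+a*np.sin(th)+n*np.cos(th)]
E
python3 - <<'E'
from h import *
T=lambda L:np.array(L)/3.8+[295,145]; S=lambda L:np.array(L)/3.2+[300,145]
bt=[[-.071,.086,.085],[-.071,-.086,.085],[-.095,-.110,.085],[-.095,.11,.085]]; bs=[[-.071,.086,.085],[-.071,-.086,.085],[.071,.086,.085],[.071,-.086,.085],[-.095,.11,.085],[-.095,-.11,.085]]
it=T([[121,391],[415,475],[443,522],[75,418]]); is_=S([[96,324],[239,436],[257,272],[407,374],[52,322],[226,466]]); il=T([[126,150],[557,262]])
def r(p):
    L=[lid(p[3],.197,.111,.014),lid(p[3],.197,-.111,.014)]
    return np.r_[(proj("top",b2w(p,bt))-it).ravel(),(proj("side",b2w(p,bs))-is_).ravel(),(proj("top",b2w(p,L))-il).ravel()]
for k in range(3):
    s=least_squares(r,[.59,-.09,-.24,1.1],loss="soft_l1");p=s.x
    break
print(p,np.round(r(p),1))
np.save("p.npy",p)
for n,a,y in(("NL",.172,.086),("NR",.172,-.086),("FL",.030,.086),("FR",.03,-.086)): print(n,b2w(p,lid(p[3],a,y,.048)))
e=b2w(p,lid(p[3],.197,0,.014));print("edge",e)
E
```

```text
[ 0.59256084 -0.08185348 -0.25315202  1.02673031] [ 0.3 -0.7  0.6 -1.   1.4  0.5 -1.4 -0.3 -0.6 -0.1 -0.5  0.  -0.9 -0.2
 -0.4 -0.2 -1.3 -1.   1.1 -0.3  0.  -0.6  2.   1.6]
NL [[ 0.66544849 -0.01187842  0.25701083]]
NR [[ 0.62236992 -0.1783964   0.25701083]]
FL [[ 0.73660774 -0.03028748  0.13551405]]
FR [[ 0.69352918 -0.19680546  0.13551405]]
edge [[ 0.60321758 -0.0846104   0.26080206]]
```

```bash
cat >> h.py <<'E'
from scipy.spatial.transform import Rotation as Ro
def pose(psi,p): # tool down, tool x=-box x turned clockwise psi
    A=b2w([0,0,p[2]],np.diag([-1,1,-1.])).T
    return A@Ro.from_euler('z',psi).as_matrix()
def plan(targets,p=None,s=None):
    p=np.load("p.npy") if p is None else p; s=s or robot.get_state(); R=s["eef_rot"]
    for X,psi in targets:
        print(np.round(100*R.T@(b2w(p,X)[0]-s["eef_pos"]),1).tolist(),np.round(Ro.from_matrix(R.T@pose(psi,p)).as_rotvec(),3).tolist())
E
python3 - <<'E'
from h import *
plan([([-.12,.2,.35],0),([.075,0,.35],0),([.055,0,.262],0)])
E
```

```text
[-48.0, -31.7, -11.9] [0.0, 0.0, 0.023]
[-67.1, -52.1, -11.9] [0.0, 0.0, 0.023]
[-65.1, -52.1, -3.1] [0.0, 0.0, 0.023]
```

carry_out:
  offset:
    - [0, 0, -6]
    - [0, 0, -12]
    - [-67, -52, -12]
    - [-67, -52, -12]
    - [-67, -52, -12]
    - [-67, -52, -12]
    - [-67, -52, -12]
    - [-67, -52, -12]
    - [-67, -52, -12]
    - [-67, -52, -12]
    - [-67, -52, -12]
    - [-67, -52, -12]
    - [-67, -52, -12]
    - [-67, -52, -12]
    - [-67, -52, -12]
    - [-67, -52, -12]
    - [-67, -52, -12]
    - [-67, -52, -12]
    - [-67, -52, -12]
    - [-67, -52, -12]
  twist:
    - [0, 0, 0.02]
    - [0, 0, 0.02]
    - [0, 0, 0.02]
    - [0, 0, 0.02]
    - [0, 0, 0.02]
    - [0, 0, 0.02]
    - [0, 0, 0.02]
    - [0, 0, 0.02]
    - [0, 0, 0.02]
    - [0, 0, 0.02]
    - [0, 0, 0.02]
    - [0, 0, 0.02]
    - [0, 0, 0.02]
    - [0, 0, 0.02]
    - [0, 0, 0.02]
    - [0, 0, 0.02]
    - [0, 0, 0.02]
    - [0, 0, 0.02]
    - [0, 0, 0.02]
    - [0, 0, 0.02]
  hand: [-1, -1, -1, -1, -1, -1, -1, -1, -1, -1, -1, -1, -1, -1, -1, -1, -1, -1, -1, -1]

```text
time_s: 3.2
eef_pos: [0.6676, -0.1041, 0.3483]
eef_rot: [[-0.968, 0.252, -0.002], [0.252, 0.968, -0.002], [0.001, -0.002, -1.0]]
contact_force: [0.1, 0.7, 0.7]
gripper_width: 0.0001
finger_force: 0.0
```

```bash
python3 - <<'E'
from h import *
s=robot.get_state();print(s["time_s"],s["eef_pos"],s["joint_positions"],s["contact_force"],s["gripper_width"])
im=robot.get_image("wrist");cv2.imwrite("pics/w1.png",im[:,:,::-1])
p=np.load("p.npy")
w=.012;a=.180
T=[([.075,0,.35],0),([.060,0,.262],0)]
for th in np.linspace(1.1,0,12):
    q=lid(th,a,0,.014);T.append(([q[0]+w,0,q[2]-.000],0))
plan(T)
E
```

```text
3.2 [ 0.66761332 -0.10412206  0.34830843] [-0.17084648  0.4516647   1.07348988 -0.00188975  1.61775343 -1.48662393] [0.1372537  0.74367746 0.68341904] 5.2935003797849114e-05
[0.1, 0.1, -0.1] [-0.0, -0.003, -0.0]
[1.6, 0.1, 8.7] [-0.0, -0.003, -0.0]
[3.2, 0.1, 9.7] [-0.0, -0.003, -0.0]
[4.8, 0.1, 10.5] [-0.0, -0.003, -0.0]
[6.4, 0.1, 11.5] [-0.0, -0.003, -0.0]
[7.8, 0.1, 12.5] [-0.0, -0.003, -0.0]
[9.1, 0.1, 13.8] [-0.0, -0.003, -0.0]
[10.3, 0.1, 15.1] [-0.0, -0.003, -0.0]
[11.4, 0.1, 16.6] [-0.0, -0.003, -0.0]
[12.3, 0.1, 18.1] [-0.0, -0.003, -0.0]
[13.0, 0.1, 19.8] [-0.0, -0.003, -0.0]
[13.6, 0.1, 21.5] [-0.0, -0.003, -0.0]
[14.0, 0.1, 23.2] [-0.0, -0.003, -0.0]
[14.2, 0.1, 25.0] [-0.0, -0.003, -0.0]
```

View pics/w1.png

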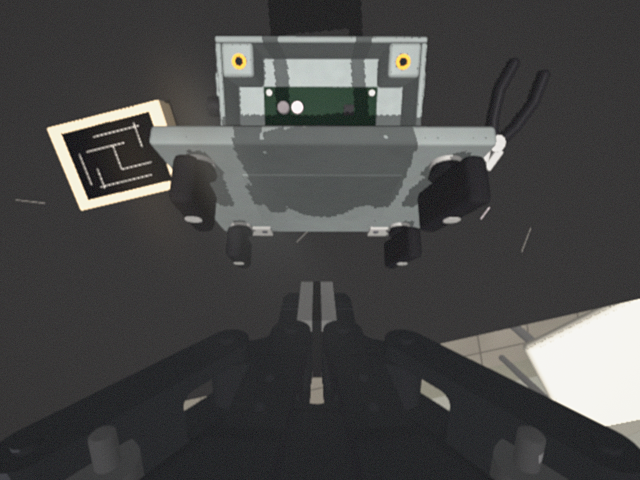

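The lid is square to the tool: its outer face is below the fingers and it is centred at column 324, with the fingers at 318. Next I'll lower the fingers and follow the arc.

carry_out:
  offset:
    - [1.0, 0, 4.5]
    - [1.6, 0, 8.7]
    - [2.4, 0, 9.2]
    - [3.2, 0, 9.7]
    - [4.0, 0, 10.1]
    - [4.8, 0, 10.5]
    - [5.6, 0, 11.0]
    - [6.4, 0, 11.5]
    - [7.1, 0, 12.0]
    - [7.8, 0, 12.5]
  twist:
    - [0, 0, 0]
    - [0, 0, 0]
    - [0, 0, 0]
    - [0, 0, 0]
    - [0, 0, 0]
    - [0, 0, 0]
    - [0, 0, 0]
    - [0, 0, 0]
    - [0, 0, 0]
    - [0, 0, 0]
  hand: [-1, -1, -1, -1, -1, -1, -1, -1, -1, -1]

```text
time_s: 4.25
eef_pos: [0.589, -0.0794, 0.2263]
eef_rot: [[-0.969, 0.247, 0.001], [0.247, 0.969, 0.0], [-0.001, 0.001, -1.0]]
contact_force: [2.4, 1.5, 3.5]
gripper_width: -0.0001
finger_force: 1.5
```

carry_out:
  offset:
    - [0.7, 0, 0.6]
    - [1.3, 0, 1.3]
    - [1.9, 0, 1.9]
    - [2.5, 0, 2.6]
    - [3.1, 0, 3.3]
    - [3.6, 0, 4.1]
    - [4.1, 0, 4.8]
    - [4.5, 0, 5.6]
    - [4.9, 0, 6.4]
    - [5.2, 0, 7.3]
    - [5.5, 0, 8.1]
    - [5.8, 0, 9.0]
    - [6.0, 0, 9.9]
    - [6.2, 0, 10.7]
    - [6.3, 0, 11.5]
    - [6.4, 0, 12.2]
    - [6.4, 0, 12.5]
  twist:
    - [0, 0, 0]
    - [0, 0, 0]
    - [0, 0, 0]
    - [0, 0, 0]
    - [0, 0, 0]
    - [0, 0, 0]
    - [0, 0, 0]
    - [0, 0, 0]
    - [0, 0, 0]
    - [0, 0, 0]
    - [0, 0, 0]
    - [0, 0, 0]
    - [0, 0, 0]
    - [0, 0, 0]
    - [0, 0, 0]
    - [0, 0, 0]
    - [0, 0, 0]
  hand: [-1, -1, -1, -1, -1, -1, -1, -1, -1, -1, -1, -1, -1, -1, -1, -1, -1]

```text
time_s: 5.95
eef_pos: [0.5269, -0.0639, 0.1004]
eef_rot: [[-0.969, 0.247, -0.001], [0.247, 0.969, 0.0], [0.001, -0.0, -1.0]]
contact_force: [-1.9, 0.5, 0.9]
gripper_width: -0.0003
finger_force: 0.7
```

carry_out:
  offset:
    - [0, 0, 0.2]
    - [0, 0, 0.4]
    - [0, 0, 0.5]
    - [0, 0, 0.5]
  twist:
    - [0, 0, 0]
    - [0, 0, 0]
    - [0, 0, 0]
    - [0, 0, 0]
  hand: [-1, -1, -1, -1]

```text
time_s: 6.35
eef_pos: [0.5272, -0.0639, 0.0989]
eef_rot: [[-0.969, 0.247, 0.001], [0.247, 0.969, -0.0], [-0.001, 0.0, -1.0]]
contact_force: [-7.9, 0.4, 17.2]
gripper_width: -0.0002
finger_force: 8.9
```

carry_out:
  offset:
    - [0, 0, -5]
    - [-1, 0, -10]
    - [-2, 0, -15]
    - [-3, 0, -20]
    - [-3, 0, -21]
    - [-3, 0, -21]
  twist:
    - [0, 0, 0]
    - [0, 0, 0]
    - [0, 0, 0]
    - [0, 0, 0]
    - [0, 0, 0]
    - [0, 0, 0]
  hand: [-1, 0.2, 0.2, 0.2, 0.2, 0.2]

```text
time_s: 6.95
eef_pos: [0.5581, -0.0717, 0.3093]
eef_rot: [[-0.969, 0.247, 0.007], [0.247, 0.969, -0.001], [-0.007, 0.001, -1.0]]
contact_force: [-0.3, 0.1, -0.4]
gripper_width: 0.0513
finger_force: 0.0
```

```bash
cat >> h.py <<'E'
def wcam(s):
    m=robot.camera_model("wrist"); f=240/np.tan(np.radians(m["fov_y"])/2)
    T=np.eye(4);T[:3,:3]=s["eef_rot"];T[:3,3]=s["eef_pos"]
    return T@m["tool_from_camera"],f,m["cx"],m["cy"]
def wproj(s,X):
    T,f,cx,cy=wcam(s); p=(np.atleast_2d(X)-T[:3,3])@T[:3,:3]
    return p[:,:2]/p[:,2:]*f+[cx,cy]
def wray(s,uv,z):
    T,f,cx,cy=wcam(s); uv=np.atleast_2d(uv)
    d=np.c_[(uv-[cx,cy])/f,np.ones(len(uv))]@T[:3,:3].T
    return T[:3,3]+d*((z-T[2,3])/d[:,2:])
E
python3 - <<'E'
from h import *
s=robot.get_state();print(s["time_s"],s["eef_pos"],s["gripper_width"])
im=robot.get_image("wrist");cv2.imwrite("pics/w2.png",im[:,:,::-1])
np.save("s2.npy",s,allow_pickle=True)
p=np.load("p.npy")
for n,x,y in(("NL",-.071,.086),("NR",-.071,-.086),("FL",.071,.086),("FR",.071,-.086)):
    print(n,wproj(s,b2w(p,[[x,y,.141],[x+.033,y,.141],[x-.033,y,.141]])).round().tolist())
for q in("near_left","near_right","far_left","far_right"):
    print(q,[(np.round(d["location"],3),round(d["conf"],2)) for d in robot.search_frame(f"knob_{q}_grip","wrist")[:4]])
print(b2w(p,[[-.071,.086,.13],[-.071,-.086,.13],[.071,.086,.13],[.071,-.086,.13]]).round(3))
E
```

```text
6.95 [ 0.55806555 -0.07168872  0.30931597] 0.051344693965235
NL [[415.0, 179.0], [412.0, 216.0], [418.0, 139.0]]
NR [[217.0, 178.0], [220.0, 215.0], [214.0, 139.0]]
FL [[403.0, 324.0], [401.0, 353.0], [406.0, 293.0]]
FR [[228.0, 324.0], [231.0, 353.0], [226.0, 293.0]]
near_left [(array([0.54 , 0.016, 0.141]), 0.93)]
near_right [(array([ 0.503, -0.143,  0.141]), 0.73), (array([ 0.606, -0.172,  0.129]), 0.44)]
far_left [(array([ 0.652, -0.002,  0.128]), 0.75)]
far_right [(array([ 0.612, -0.179,  0.129]), 0.59)]
[[ 0.545  0.019  0.13 ]
 [ 0.502 -0.147  0.13 ]
 [ 0.683 -0.016  0.13 ]
 [ 0.64  -0.183  0.13 ]]
```

View pics/w2.png

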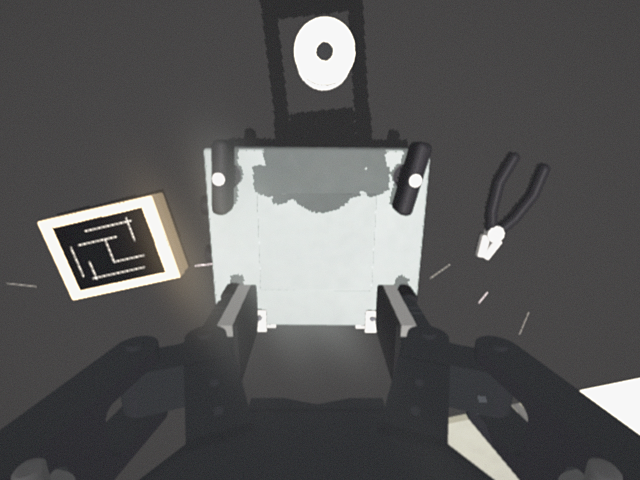

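The projected near knobs at (415,179) and (217,178) match the white screw dots at (415,180) and (218,179), so the pose is good to about 1 mm. The fingers hide the far knobs, so I'll back off toward the robot to see all four bars.

carry_out:
  offset:
    - [4, 0, 0]
    - [8, 0, 0]
    - [11, 0, 0]
    - [11, 0, 0]
  twist:
    - [0, 0, 0]
    - [0, 0, 0]
    - [0, 0, 0]
    - [0, 0, 0]
  hand: [0.2, 0.2, 0.2, 0.2]

```text
time_s: 7.6
eef_pos: [0.446, -0.0434, 0.3056]
eef_rot: [[-0.969, 0.247, -0.003], [0.247, 0.969, 0.001], [0.003, -0.0, -1.0]]
contact_force: [0.9, -0.5, 0.5]
gripper_width: 0.0512
finger_force: 0.0
```

```bash
cat >> h.py <<'E'
K={"NL":(-.071,.086),"NR":(-.071,-.086),"FL":(.071,.086),"FR":(.071,-.086)}
def bars(s,im,names,p):
    # rectify the z=.141 plane about each knob (0.5 mm px; rows=-x box up is near, cols=+y)
    out=[]
    for n in names:
        x,y=K[n]; h=.045
        q=np.float32(wproj(s,b2w(p,[[x-h,y-h,.141],[x-h,y+h,.141],[x+h,y+h,.141],[x+h,y-h,.141]])))
        H=cv2.getPerspectiveTransform(q,np.float32([[0,0],[290,0],[290,290],[0,290]]))
        w=cv2.warpPerspective(im,H,(290,290)); out.append(w)
    return out
E
python3 - <<'E'
from h import *
s=robot.get_state();print(s["eef_pos"])
im=robot.get_image("wrist");p=np.load("p.npy")
b=bars(s,im,["FL","FR","NL","NR"],p)
a=np.vstack([np.hstack([b[0],b[1]]),np.hstack([b[2],b[3]])])
cv2.imwrite("pics/b1.png",np.clip(a[:,:,::-1].astype(float)*1.5,0,255))
plan([([-.071,.086,.2],.15),([-.071,.086,.113],.15)])
E
```

```text
[ 0.44603275 -0.04337538  0.30557923]
[-7.9, 8.5, 10.6] [-0.0, -0.001, 0.154]
[-7.9, 8.5, 19.3] [-0.0, -0.001, 0.154][ WARN:0@2.347] global loadsave.cpp:1063 imwrite_ Unsupported depth image for selected encoder is fallbacked to CV_8U.
```

View pics/b1.png

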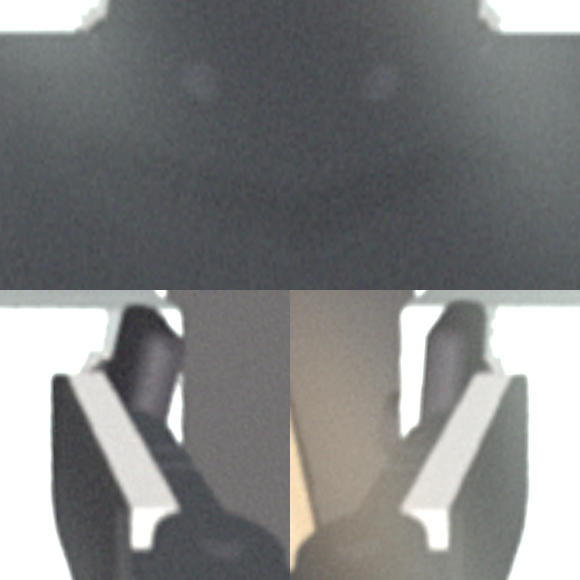

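Backing off hid more, because the fingers cover the far side of the view. I'll take the near bars from the earlier picture numerically and view the far ones later from farther out.

```bash
cat >> h.py <<'E'
def angle(w,thr=75):
    g=w.max(axis=2).astype(np.uint8); m=(g<thr).astype(np.uint8)
    m=cv2.morphologyEx(m,cv2.MORPH_OPEN,np.ones((9,9)))
    n,l,st,c=cv2.connectedComponentsWithStats(m)
    k=l[130:160,130:160]; k=np.bincount(k[k>0]).argmax()
    (cx,cy),(a,b),t=cv2.minAreaRect(cv2.findContours((l==k).astype(np.uint8),0,2)[0][0])
    bx=cv2.boxPoints(((cx,cy),(a,b),t)); e=max([bx[1]-bx[0],bx[2]-bx[1]],key=np.linalg.norm)
    e=e if e[1]<0 else -e
    return np.arctan2(e[0],-e[1]).round(3),(cx,cy),(a,b)
E
python3 - <<'E'
from h import *
s=np.load("s2.npy",allow_pickle=True).item();p=np.load("p.npy")
im=cv2.imread("pics/w2.png")[:,:,::-1]
b=bars(s,im,["NL","NR"],p)
for w in b:
  for t in(50,60,75):
    try:print(angle(w,t))
    except Exception as e:print(e)
cv2.imwrite("pics/b2.png",np.hstack(b)[:,:,::-1])
E
```

```text
attempt to get argmax of an empty sequence
(np.float32(0.23), (113.93122100830078, 136.02444458007812), (31.91105842590332, 195.650390625))
(np.float32(0.439), (66.13136291503906, 100.97837829589844), (205.5740509033203, 215.8459014892578))
attempt to get argmax of an empty sequence
attempt to get argmax of an empty sequence
attempt to get argmax of an empty sequence
```

View pics/b2.png

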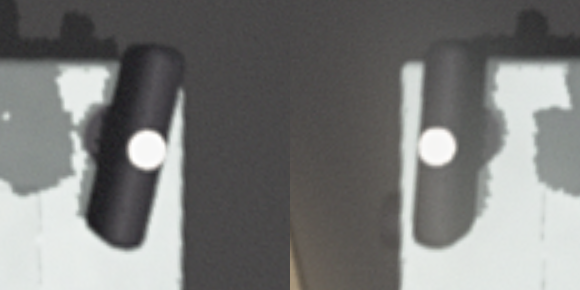

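The rectified bars show NL at about 0.21 rad (edges from (182,62) to (145,245)) and NR at about 0.08 rad. I'll start with NL.

carry_out:
  offset:
    - [-3, 3, 3]
    - [-6, 6, 6]
    - [-7.9, 8.5, 10]
    - [-7.9, 8.5, 12]
    - [-7.9, 8.5, 16]
    - [-7.9, 8.5, 19.4]
    - [-7.9, 8.5, 19.4]
    - [-7.9, 8.5, 19.4]
    - [-7.9, 8.5, 19.4]
    - [-7.9, 8.5, 19.4]
    - [-7.9, 8.5, 19.4]
  twist:
    - [0, 0, 0.1]
    - [0, 0, 0.21]
    - [0, 0, 0.21]
    - [0, 0, 0.21]
    - [0, 0, 0.21]
    - [0, 0, 0.21]
    - [0, 0, 0.21]
    - [0, 0, 0.21]
    - [0, 0, 0.21]
    - [0, 0, 0.21]
    - [0, 0, 0.21]
  hand: [0.2, 0.2, 0.2, 0.2, 0.2, 0.2, 0.2, -1, -1, -1, -1]
  newtons: 50

```text
time_s: 8.75
eef_pos: [0.5493, 0.0191, 0.1144]
eef_rot: [[-0.896, 0.444, 0.006], [0.444, 0.896, 0.001], [-0.005, 0.003, -1.0]]
contact_force: [2.1, 2.3, 3.6]
gripper_width: 0.0138
finger_force: 52.8
```

```bash
cat >> h.py <<'E'
def where():
    s=robot.get_state();p=np.load("p.npy");R=s["eef_rot"]
    psi=Ro.from_matrix(pose(0,p).T@R).as_rotvec()[2]
    c,si=np.cos(p[2]),np.sin(p[2]);d=s["eef_pos"]-[p[0],p[1],0]
    print("t",s["time_s"],"box",np.round([c*d[0]+si*d[1],-si*d[0]+c*d[1],d[2]],4),"psi",round(psi,3),"F",s["contact_force"].round(1),"M",s["torque"].round(2),"w",round(s["gripper_width"],4),"ff",round(s["finger_force"],1),"q6",round(s["joint_positions"][5],2),"tilt",np.round(R[:2,2],3))
    return s
E
python3 -c "
from h import *
where()"
```

```text
t 8.75 box [-0.0671  0.0869  0.1144] psi 0.207 F [2.1 2.3 3.6] M [ 0.25 -0.28 -0.22] w 0.0138 ff 52.8 q6 -1.1 tilt [0.006 0.001]
```

carry_out:
  offset:
    - [0.2, 0, 0]
    - [0.4, 0, 0]
    - [0.4, 0, 0]
    - [0.4, 0, 0]
    - [0.4, 0, 0]
    - [0.4, 0, 0]
    - [0.4, 0, 0]
  twist:
    - [0, 0, 0.1]
    - [0, 0, 0.2]
    - [0, 0, 0.3]
    - [0, 0, 0.4]
    - [0, 0, 0.5]
    - [0, 0, 0.6]
    - [0, 0, 0.6]
  hand: [-1, -1, -1, -1, -1, -1, -1]

```text
time_s: 9.45
eef_pos: [0.5483, 0.0181, 0.1145]
eef_rot: [[-0.489, 0.872, 0.011], [0.872, 0.489, -0.004], [-0.009, 0.008, -1.0]]
contact_force: [9.2, -7.2, -0.3]
gripper_width: 0.0139
finger_force: 52.2
```

```bash
python3 -c "
from h import *
where()"
```

```text
t 9.45 box [-0.0679  0.0857  0.1145] psi 0.807 F [ 9.2 -7.2 -0.3] M [-1.23 -1.05 -0.19] w 0.0139 ff 52.2 q6 -0.49 tilt [ 0.011 -0.004]
```

```bash
python3 -c "
from h import *
p=np.load('p.npy');p[0]+=.0034;p[1]-=.0009;np.save('p.npy',p)
plan([([-.071,.086,.2],.8),([.11,0,.31],0)])"
```

```text
[-0.1, 0.1, -8.6] [0.008, 0.009, -0.007]
[-18.9, 7.3, -19.3] [0.003, 0.012, -0.807]
```

carry_out:
  offset:
    - [0, 0, 0]
    - [0, 0, 0]
    - [0, 0, -5]
    - [-2, 1, -10]
    - [-6, 2, -14]
    - [-11, 4, -17]
    - [-15, 6, -19]
    - [-18.9, 7.3, -19.3]
    - [-18.9, 7.3, -19.3]
    - [-18.9, 7.3, -19.3]
    - [-18.9, 7.3, -19.3]
  twist:
    - [0, 0, 0]
    - [0, 0, 0]
    - [0, 0, 0]
    - [0, 0, -0.15]
    - [0, 0, -0.3]
    - [0, 0, -0.45]
    - [0, 0, -0.6]
    - [0, 0, -0.75]
    - [0, 0, -0.8]
    - [0, 0, -0.8]
    - [0, 0, -0.8]
  hand: [0.2, 0.2, 0.2, 0.2, 0.2, 0.2, 0.2, 0.2, 0.2, 0.2, 0.2]

```text
time_s: 10.55
eef_pos: [0.699, -0.1082, 0.3046]
eef_rot: [[-0.966, 0.258, -0.002], [0.258, 0.966, 0.001], [0.002, 0.0, -1.0]]
contact_force: [1.3, -0.0, -0.8]
gripper_width: 0.0514
finger_force: 0.0
```

```bash
python3 - <<'E'
from h import *
s=where()
im=robot.get_image("wrist");p=np.load("p.npy")
b=bars(s,im,["FL","FR"],p)+bars(s,im,["NL","NR"],p)
a=np.vstack([np.hstack([b[2],b[3]]),np.hstack([b[0],b[1]])])
cv2.imwrite("pics/b3.png",np.clip(a[:,:,::-1].astype(float)*1.5,0,255).astype(np.uint8))
plan([([.071,-.086,.19],.1),([.071,-.086,.113],.1)])
E
```

```text
t 10.55 box [0.1061 0.0012 0.3046] psi 0.008 F [ 1.3 -0.  -0.8] M [ 0.03 -0.02  0.01] w 0.0514 ff 0.0 q6 -1.48 tilt [-0.002  0.001]
[3.4, -8.8, 11.5] [0.0, -0.002, 0.093]
[3.4, -8.8, 19.2] [0.0, -0.002, 0.093]
```

View pics/b3.png

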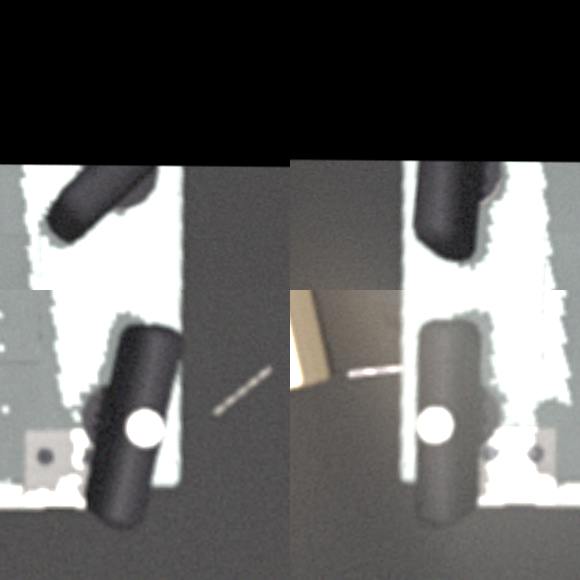

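The rectified view shows FL at about 0.2 rad, FR at about 0.02 rad and NL at the half-way diagonal. The dots sit 8 px (2.5 mm) toward -x, so I'll correct the pose and go on to FR.

carry_out:
  offset:
    - [1.5, -4, 4]
    - [3, -8, 8]
    - [3.6, -8.8, 12]
    - [3.6, -8.8, 16]
    - [3.6, -8.8, 19.2]
    - [3.6, -8.8, 19.2]
    - [3.6, -8.8, 19.2]
  twist:
    - [0, 0, 0.01]
    - [0, 0, 0.01]
    - [0, 0, 0.01]
    - [0, 0, 0.01]
    - [0, 0, 0.01]
    - [0, 0, 0.01]
    - [0, 0, 0.01]
  hand: [0.2, 0.2, 0.2, 0.2, 0.2, 0.2, 0.2]

```text
time_s: 11.3
eef_pos: [0.6424, -0.1836, 0.1143]
eef_rot: [[-0.964, 0.266, 0.0], [0.266, 0.964, 0.0], [-0.0, 0.0, -1.0]]
contact_force: [1.0, -0.2, 0.7]
gripper_width: 0.051
finger_force: 0.0
```

```bash
python3 -c "
from h import *
p=np.load('p.npy');p[0]-=.0022;p[1]+=.0006;np.save('p.npy',p)
s=where();plan([([.071,-.086,.113],.02)])"
```

```text
t 11.3 box [ 0.0725 -0.0861  0.1143] psi 0.016 F [ 1.  -0.2  0.7] M [-0.02 -0.01  0.02] w 0.051 ff 0.0 q6 -1.6 tilt [0. 0.]
[0.2, 0.0, 0.1] [0.0, 0.0, 0.004]
```

carry_out:
  offset:
    - [0.2, 0, 0.1]
    - [0.2, 0, 0.1]
    - [0.2, 0, 0.1]
    - [0.2, 0, 0.1]
    - [0.2, 0, 0.1]
    - [0.2, 0, 0.1]
    - [0.2, 0, 0.1]
    - [0.2, 0, 0.1]
    - [0.2, 0, 0.1]
    - [0.2, 0, 0.1]
    - [0.2, 0, 0.1]
    - [0.2, 0, 0.1]
    - [0.2, 0, 0.1]
  twist:
    - [0, 0, 0]
    - [0, 0, 0]
    - [0, 0, 0]
    - [0, 0, 0]
    - [0, 0, 0.1]
    - [0, 0, 0.2]
    - [0, 0, 0.3]
    - [0, 0, 0.4]
    - [0, 0, 0.5]
    - [0, 0, 0.6]
    - [0, 0, 0.7]
    - [0, 0, 0.79]
    - [0, 0, 0.79]
  hand: [0, -1, -1, -1, -1, -1, -1, -1, -1, -1, -1, -1, -1]

```text
time_s: 12.6
eef_pos: [0.6412, -0.1833, 0.1144]
eef_rot: [[-0.488, 0.873, 0.002], [0.873, 0.488, 0.0], [-0.001, 0.002, -1.0]]
contact_force: [-0.8, 3.3, 6.3]
gripper_width: 0.0139
finger_force: 51.5
```

```bash
python3 -c "
from h import *
s=where()"
```

```text
t 12.6 box [ 0.0713 -0.0861  0.1144] psi 0.808 F [-0.8  3.3  6.3] M [ 0.32  0.29 -0.18] w 0.0139 ff 51.5 q6 -0.81 tilt [0.002 0.   ]
```

```bash
python3 -c "
from h import *
plan([([.071,-.086,.175],.8),([-.071,-.086,.175],.08),([-.071,-.086,.114],.08)])"
```

```text
[0.0, -0.0, -6.1] [0.002, 0.001, -0.008]
[9.8, -10.3, -6.1] [0.002, 0.002, -0.728]
[9.8, -10.3, 0.0] [0.002, 0.002, -0.728]
```

carry_out:
  offset:
    - [0, 0, 0]
    - [0, 0, 0]
    - [0, 0, -4]
    - [0, 0, -7]
    - [3, -3, -7]
    - [6, -6, -7]
    - [9, -9, -7]
    - [9.8, -10.3, -6.1]
    - [9.8, -10.3, -6.1]
    - [9.8, -10.3, -6.1]
    - [9.8, -10.3, -3]
    - [9.8, -10.3, 0]
    - [9.8, -10.3, 0]
    - [9.8, -10.3, 0]
  twist:
    - [0, 0, 0]
    - [0, 0, 0]
    - [0, 0, 0]
    - [0, 0, -0.1]
    - [0, 0, -0.25]
    - [0, 0, -0.4]
    - [0, 0, -0.55]
    - [0, 0, -0.69]
    - [0, 0, -0.73]
    - [0, 0, -0.73]
    - [0, 0, -0.73]
    - [0, 0, -0.73]
    - [0, 0, -0.73]
    - [0, 0, -0.73]
  hand: [0.2, 0.2, 0.2, 0.2, 0.2, 0.2, 0.2, 0.2, 0.2, 0.2, 0.2, 0.2, 0.2, 0.2]

```text
time_s: 14.0
eef_pos: [0.5034, -0.1491, 0.1125]
eef_rot: [[-0.946, 0.324, -0.0], [0.324, 0.946, 0.0], [0.0, 0.0, -1.0]]
contact_force: [-0.2, 0.1, 0.8]
gripper_width: 0.051
finger_force: 0.0
```

```bash
python3 -c "
from h import *
s=where();plan([([-.071,-.086,.114],.08)])"
```

```text
t 14.0 box [-0.0708 -0.0874  0.1125] psi 0.077 F [-0.2  0.1  0.8] M [-0.04 -0.04 -0.02] w 0.051 ff 0.0 q6 -1.55 tilt [-0.  0.]
[0.0, 0.1, -0.2] [0.0, -0.0, 0.003]
```

carry_out:
  offset:
    - [0, 0.1, 0]
    - [0, 0.1, 0]
    - [0, 0.1, 0]
    - [0, 0.1, 0]
    - [0, 0.1, 0]
    - [0, 0.1, 0]
    - [0, 0.1, 0]
    - [0, 0.1, 0]
    - [0, 0.1, 0]
    - [0, 0.1, 0]
    - [0, 0.1, 0]
    - [0, 0.1, 0]
    - [0, 0.1, 0]
  twist:
    - [0, 0, 0]
    - [0, 0, 0]
    - [0, 0, 0]
    - [0, 0, 0]
    - [0, 0, 0.1]
    - [0, 0, 0.2]
    - [0, 0, 0.3]
    - [0, 0, 0.4]
    - [0, 0, 0.5]
    - [0, 0, 0.6]
    - [0, 0, 0.7]
    - [0, 0, 0.73]
    - [0, 0, 0.73]
  hand: [0, -1, -1, -1, -1, -1, -1, -1, -1, -1, -1, -1, -1]

```text
time_s: 15.3
eef_pos: [0.5039, -0.1473, 0.1137]
eef_rot: [[-0.489, 0.872, 0.002], [0.872, 0.489, 0.001], [-0.0, 0.002, -1.0]]
contact_force: [0.3, 3.5, 5.6]
gripper_width: 0.0141
finger_force: 51.7
```

```bash
python3 -c "
from h import *
s=where();plan([([-.071,-.086,.2],.8),([.071,.086,.175],.2),([.071,.086,.113],.2)])"
```

```text
t 15.3 box [-0.0707 -0.0856  0.1137] psi 0.806 F [0.3 3.5 5.6] M [ 0.53  0.19 -0.02] w 0.0141 ff 51.7 q6 -0.82 tilt [0.002 0.001]
[-0.0, -0.0, -8.6] [0.002, 0.0, -0.006]
[2.6, 22.1, -6.1] [0.002, 0.001, -0.606]
[2.6, 22.1, 0.1] [0.002, 0.001, -0.606]
```

carry_out:
  offset:
    - [0, 0, 0]
    - [0, 0, 0]
    - [0, 0, -4]
    - [0, 0, -7]
    - [0.5, 4, -7]
    - [1, 8, -7]
    - [1.5, 12, -7]
    - [2, 16, -7]
    - [2.3, 20, -7]
    - [2.6, 22.1, -6.1]
    - [2.6, 22.1, -6.1]
    - [2.6, 22.1, -3]
    - [2.6, 22.1, 0.1]
    - [2.6, 22.1, 0.1]
    - [2.6, 22.1, 0.1]
  twist:
    - [0, 0, 0]
    - [0, 0, 0]
    - [0, 0, 0]
    - [0, 0, 0]
    - [0, 0, -0.1]
    - [0, 0, -0.2]
    - [0, 0, -0.3]
    - [0, 0, -0.4]
    - [0, 0, -0.5]
    - [0, 0, -0.6]
    - [0, 0, -0.61]
    - [0, 0, -0.61]
    - [0, 0, -0.61]
    - [0, 0, -0.61]
    - [0, 0, -0.61]
  hand: [0.2, 0.2, 0.2, 0.2, 0.2, 0.2, 0.2, 0.2, 0.2, 0.2, 0.2, 0.2, 0.2, 0.2, 0.2]

```text
time_s: 16.8
eef_pos: [0.6827, -0.0179, 0.1116]
eef_rot: [[-0.9, 0.436, -0.001], [0.436, 0.9, -0.0], [0.001, -0.001, -1.0]]
contact_force: [0.8, -0.0, -0.1]
gripper_width: 0.0513
finger_force: 0.0
```

```bash
python3 -c "
from h import *
s=where();plan([([.071,.086,.113],.2)])"
```

```text
t 16.8 box [0.07   0.0845 0.1116] psi 0.198 F [ 0.8 -0.  -0.1] M [ 0.02 -0.01 -0.  ] w 0.0513 ff 0.0 q6 -1.16 tilt [-0.001 -0.   ]
[-0.1, 0.2, -0.1] [-0.001, -0.001, 0.002]
```

carry_out:
  offset:
    - [-0.1, 0.2, -0.1]
    - [-0.1, 0.2, -0.1]
    - [-0.1, 0.2, -0.1]
    - [-0.1, 0.2, -0.1]
    - [-0.1, 0.2, -0.1]
    - [-0.1, 0.2, -0.1]
    - [-0.1, 0.2, -0.1]
    - [-0.1, 0.2, -0.1]
    - [-0.1, 0.2, -0.1]
    - [-0.1, 0.2, -0.1]
    - [-0.1, 0.2, -0.1]
    - [-0.1, 0.2, -0.1]
  twist:
    - [0, 0, 0]
    - [0, 0, 0]
    - [0, 0, 0]
    - [0, 0, 0]
    - [0, 0, 0.1]
    - [0, 0, 0.2]
    - [0, 0, 0.3]
    - [0, 0, 0.4]
    - [0, 0, 0.5]
    - [0, 0, 0.6]
    - [0, 0, 0.61]
    - [0, 0, 0.61]
  hand: [0, -1, -1, -1, -1, -1, -1, -1, -1, -1, -1, -1]

```text
time_s: 18.0
eef_pos: [0.6851, -0.0169, 0.1142]
eef_rot: [[-0.489, 0.872, 0.001], [0.872, 0.489, -0.002], [-0.002, 0.0, -1.0]]
contact_force: [-3.0, -3.5, 6.6]
gripper_width: 0.0142
finger_force: 50.1
```

```bash
python3 -c "
from h import *
s=where();plan([([.071,.086,.2],.8),([.05,0,.31],.4)])"
```

```text
t 18.0 box [0.0721 0.0861 0.1142] psi 0.806 F [-3.  -3.5  6.6] M [-0.49  0.42  0.06] w 0.0142 ff 50.1 q6 -0.55 tilt [ 0.001 -0.002]
[0.0, -0.1, -8.6] [0.0, 0.002, -0.006]
[-4.7, -7.5, -19.6] [-0.0, 0.002, -0.406]
```

```bash
python3 -c "
from h import *
plan([([-.071,.086,.175],.8),([-.071,.086,.113],.8)])"
```

```text
[9.9, -10.3, -6.1] [0.0, 0.002, -0.006]
[9.9, -10.3, 0.1] [0.0, 0.002, -0.006]
```

carry_out:
  offset:
    - [0, 0, 0]
    - [0, 0, 0]
    - [0, 0, -4]
    - [0, 0, -7]
    - [3, -3, -7]
    - [6, -6, -7]
    - [9, -9, -7]
    - [9.9, -10.3, -6.1]
    - [9.9, -10.3, -6.1]
    - [9.9, -10.3, -3]
    - [9.9, -10.3, 0.1]
    - [9.9, -10.3, 0.1]
    - [9.9, -10.3, 0.1]
  twist:
    - [0, 0, 0]
    - [0, 0, 0]
    - [0, 0, 0]
    - [0, 0, 0]
    - [0, 0, 0]
    - [0, 0, 0]
    - [0, 0, 0]
    - [0, 0, 0]
    - [0, 0, 0]
    - [0, 0, 0]
    - [0, 0, 0]
    - [0, 0, 0]
    - [0, 0, 0]
  hand: [0.2, 0.2, 0.2, 0.2, 0.2, 0.2, 0.2, 0.2, 0.2, 0.2, 0.2, 0.2, 0.2]

```text
time_s: 19.3
eef_pos: [0.5479, 0.0201, 0.1114]
eef_rot: [[-0.489, 0.872, 0.0], [0.872, 0.489, 0.0], [0.0, 0.0, -1.0]]
contact_force: [-0.0, -0.3, 0.5]
gripper_width: 0.051
finger_force: 0.0
```

```bash
python3 -c "
from h import *
s=where();plan([([-.071,.086,.113],.8)])"
```

```text
t 19.3 box [-0.07    0.0875  0.1114] psi 0.807 F [-0.  -0.3  0.5] M [-0.02  0.05 -0.01] w 0.051 ff 0.0 q6 -0.5 tilt [0. 0.]
[-0.0, -0.2, -0.2] [0.0, -0.0, -0.007]
```

carry_out:
  offset:
    - [0, -0.2, -0.2]
    - [0, -0.2, -0.2]
    - [0, -0.2, -0.2]
    - [0, -0.2, -0.2]
    - [0, -0.2, -0.2]
    - [0, -0.2, -0.2]
    - [0, -0.2, -0.2]
    - [0, -0.2, -0.2]
    - [0, -0.2, -0.2]
    - [0, -0.2, -0.2]
    - [0, -0.2, -0.2]
    - [0, -0.2, -0.2]
    - [0, -0.2, -0.2]
    - [0, -0.2, -0.2]
  twist:
    - [0, 0, 0]
    - [0, 0, 0]
    - [0, 0, 0]
    - [0, 0, 0]
    - [0, 0, 0.1]
    - [0, 0, 0.2]
    - [0, 0, 0.3]
    - [0, 0, 0.4]
    - [0, 0, 0.5]
    - [0, 0, 0.6]
    - [0, 0, 0.7]
    - [0, 0, 0.8]
    - [0, 0, 0.83]
    - [0, 0, 0.83]
  hand: [0, -1, -1, -1, -1, -1, -1, -1, -1, -1, -1, -1, -1, -1]

```text
time_s: 20.7
eef_pos: [0.547, 0.0199, 0.115]
eef_rot: [[0.309, 0.951, 0.005], [0.951, -0.309, 0.0], [0.002, 0.005, -1.0]]
contact_force: [3.3, 3.8, 5.3]
gripper_width: 0.0142
finger_force: 55.1
```

```bash
python3 -c "
from h import *
s=where()"
```

```text
t 20.7 box [-0.0708  0.0871  0.115 ] psi 1.632 F [3.3 3.8 5.3] M [ 0.6  -0.32  1.11] w 0.0142 ff 55.1 q6 0.33 tilt [0.005 0.   ]
```

The moment about z is now 1.1 N m, against 0.2–0.3 N m for turning, so NL is at its stop. FR is next.

```bash
python3 -c "
from h import *
plan([([.071,-.086,.175],.8),([.071,-.086,.114],.8)])"
```

```text
[-16.4, 15.2, -6.0] [0.006, 0.0, -0.832]
[-16.4, 15.2, 0.1] [0.006, 0.0, -0.832]
```

carry_out:
  offset:
    - [0, 0, 0]
    - [0, 0, 0]
    - [0, 0, -4]
    - [0, 0, -7]
    - [-3, 3, -7]
    - [-6, 6, -7]
    - [-9, 9, -7]
    - [-12, 12, -7]
    - [-15, 14, -7]
    - [-16.4, 15.2, -6.1]
    - [-16.4, 15.2, -6.1]
    - [-16.4, 15.2, -3]
    - [-16.4, 15.2, 0.1]
    - [-16.4, 15.2, 0.1]
    - [-16.4, 15.2, 0.1]
  twist:
    - [0, 0, 0]
    - [0, 0, 0]
    - [0, 0, 0]
    - [0, 0, -0.1]
    - [0, 0, -0.22]
    - [0, 0, -0.35]
    - [0, 0, -0.48]
    - [0, 0, -0.6]
    - [0, 0, -0.72]
    - [0, 0, -0.83]
    - [0, 0, -0.83]
    - [0, 0, -0.83]
    - [0, 0, -0.83]
    - [0, 0, -0.83]
    - [0, 0, -0.83]
  hand: [0.2, 0.2, 0.2, 0.2, 0.2, 0.2, 0.2, 0.2, 0.2, 0.2, 0.2, 0.2, 0.2, 0.2, 0.2]

```text
time_s: 22.2
eef_pos: [0.6374, -0.1834, 0.1124]
eef_rot: [[-0.489, 0.872, -0.002], [0.872, 0.489, 0.001], [0.001, -0.001, -1.0]]
contact_force: [1.1, -0.3, 0.9]
gripper_width: 0.0512
finger_force: 0.0
```

```bash
python3 -c "
from h import *
s=where();plan([([.071,-.086,.114],.8)])"
```

```text
t 22.2 box [ 0.0676 -0.0871  0.1124] psi 0.807 F [ 1.1 -0.3  0.9] M [ 0.02 -0.03 -0.01] w 0.0512 ff 0.0 q6 -0.81 tilt [-0.002  0.001]
[-0.2, 0.3, -0.2] [-0.001, -0.001, -0.007]
```

carry_out:
  offset:
    - [-0.2, 0.3, -0.2]
    - [-0.2, 0.3, -0.2]
    - [-0.2, 0.3, -0.2]
    - [-0.2, 0.3, -0.2]
    - [-0.2, 0.3, -0.2]
    - [-0.2, 0.3, -0.2]
    - [-0.2, 0.3, -0.2]
    - [-0.2, 0.3, -0.2]
    - [-0.2, 0.3, -0.2]
    - [-0.2, 0.3, -0.2]
    - [-0.2, 0.3, -0.2]
    - [-0.2, 0.3, -0.2]
    - [-0.2, 0.3, -0.2]
    - [-0.2, 0.3, -0.2]
  twist:
    - [0, 0, 0]
    - [0, 0, 0]
    - [0, 0, 0]
    - [0, 0, 0]
    - [0, 0, 0.1]
    - [0, 0, 0.2]
    - [0, 0, 0.3]
    - [0, 0, 0.4]
    - [0, 0, 0.5]
    - [0, 0, 0.6]
    - [0, 0, 0.7]
    - [0, 0, 0.8]
    - [0, 0, 0.83]
    - [0, 0, 0.83]
  hand: [0, -1, -1, -1, -1, -1, -1, -1, -1, -1, -1, -1, -1, -1]

```text
time_s: 23.6
eef_pos: [0.64, -0.1849, 0.1161]
eef_rot: [[0.31, 0.951, -0.002], [0.951, -0.31, -0.002], [-0.002, -0.002, -1.0]]
contact_force: [-5.8, -0.1, 8.8]
gripper_width: 0.0144
finger_force: 53.4
```

```bash
python3 -c "
from h import *
s=where();plan([([-.071,-.086,.175],.8),([-.071,-.086,.114],.8)])"
```

```text
t 23.6 box [ 0.0705 -0.0879  0.1161] psi 1.633 F [-5.8 -0.1  8.8] M [-0.08  0.95  1.05] w 0.0144 ff 53.4 q6 0.02 tilt [-0.002 -0.002]
[-0.7, -14.1, -5.9] [-0.003, 0.001, -0.833]
[-0.7, -14.1, 0.2] [-0.003, 0.001, -0.833]
```

FR is at its stop (1.05 N m). NR is next.

carry_out:
  offset:
    - [0, 0, 0]
    - [0, 0, 0]
    - [0, 0, -4]
    - [0, 0, -7]
    - [0, -3, -7]
    - [-0.2, -6, -7]
    - [-0.4, -9, -7]
    - [-0.7, -12, -7]
    - [-0.7, -14.1, -7]
    - [-0.7, -14.1, -6.1]
    - [-0.7, -14.1, -3]
    - [-0.7, -14.1, 0.1]
    - [-0.7, -14.1, 0.1]
    - [-0.7, -14.1, 0.1]
  twist:
    - [0, 0, 0]
    - [0, 0, 0]
    - [0, 0, 0]
    - [0, 0, -0.1]
    - [0, 0, -0.24]
    - [0, 0, -0.38]
    - [0, 0, -0.52]
    - [0, 0, -0.66]
    - [0, 0, -0.8]
    - [0, 0, -0.83]
    - [0, 0, -0.83]
    - [0, 0, -0.83]
    - [0, 0, -0.83]
    - [0, 0, -0.83]
  hand: [0.2, 0.2, 0.2, 0.2, 0.2, 0.2, 0.2, 0.2, 0.2, 0.2, 0.2, 0.2, 0.2, 0.2]

```text
time_s: 25.0
eef_pos: [0.5056, -0.1469, 0.1134]
eef_rot: [[-0.489, 0.872, -0.0], [0.872, 0.489, 0.0], [0.001, -0.0, -1.0]]
contact_force: [0.1, -0.4, 0.6]
gripper_width: 0.0515
finger_force: 0.0
```

```bash
python3 -c "
from h import *
s=where();plan([([-.071,-.086,.114],.8)])"
```

```text
t 25.0 box [-0.0691 -0.0848  0.1134] psi 0.807 F [ 0.1 -0.4  0.6] M [-0.03  0.03  0.05] w 0.0515 ff 0.0 q6 -0.82 tilt [-0.  0.]
[0.0, -0.2, -0.1] [-0.0, -0.001, -0.007]
```

carry_out:
  offset:
    - [0, -0.2, 0]
    - [0, -0.2, 0]
    - [0, -0.2, 0]
    - [0, -0.2, 0]
    - [0, -0.2, 0]
    - [0, -0.2, 0]
    - [0, -0.2, 0]
    - [0, -0.2, 0]
    - [0, -0.2, 0]
    - [0, -0.2, 0]
    - [0, -0.2, 0]
    - [0, -0.2, 0]
    - [0, -0.2, 0]
    - [0, -0.2, 0]
  twist:
    - [0, 0, 0]
    - [0, 0, 0]
    - [0, 0, 0]
    - [0, 0, 0]
    - [0, 0, 0.1]
    - [0, 0, 0.2]
    - [0, 0, 0.3]
    - [0, 0, 0.4]
    - [0, 0, 0.5]
    - [0, 0, 0.6]
    - [0, 0, 0.7]
    - [0, 0, 0.8]
    - [0, 0, 0.83]
    - [0, 0, 0.83]
  hand: [0, -1, -1, -1, -1, -1, -1, -1, -1, -1, -1, -1, -1, -1]

```text
time_s: 26.4
eef_pos: [0.5028, -0.1482, 0.1145]
eef_rot: [[0.31, 0.951, -0.001], [0.951, -0.31, -0.002], [-0.002, -0.001, -1.0]]
contact_force: [-4.5, 0.1, 8.0]
gripper_width: 0.0138
finger_force: 54.7
```

```bash
python3 -c "
from h import *
s=where();plan([([.071,.086,.175],.8),([.071,.086,.114],.8)])"
```

```text
t 26.4 box [-0.0715 -0.0867  0.1145] psi 1.633 F [-4.5  0.1  8. ] M [0.03 0.65 0.97] w 0.0138 ff 54.7 q6 0.01 tilt [-0.001 -0.002]
[18.1, 13.1, -6.1] [-0.002, 0.001, -0.833]
[18.1, 13.2, 0.0] [-0.002, 0.001, -0.833]
```

NR is at its stop. FL is next.

carry_out:
  offset:
    - [0, 0, 0]
    - [0, 0, 0]
    - [0, 0, -4]
    - [0, 0, -7]
    - [3, 2, -7]
    - [6, 4, -7]
    - [9, 6, -7]
    - [12, 9, -7]
    - [15, 11, -7]
    - [18.1, 13.2, -7]
    - [18.1, 13.2, -6.1]
    - [18.1, 13.2, -3]
    - [18.1, 13.2, 0]
    - [18.1, 13.2, 0]
    - [18.1, 13.2, 0]
  twist:
    - [0, 0, 0]
    - [0, 0, 0]
    - [0, 0, 0]
    - [0, 0, -0.1]
    - [0, 0, -0.22]
    - [0, 0, -0.35]
    - [0, 0, -0.48]
    - [0, 0, -0.6]
    - [0, 0, -0.72]
    - [0, 0, -0.83]
    - [0, 0, -0.83]
    - [0, 0, -0.83]
    - [0, 0, -0.83]
    - [0, 0, -0.83]
    - [0, 0, -0.83]
  hand: [0.2, 0.2, 0.2, 0.2, 0.2, 0.2, 0.2, 0.2, 0.2, 0.2, 0.2, 0.2, 0.2, 0.2, 0.2]

```text
time_s: 27.9
eef_pos: [0.6853, -0.0178, 0.1131]
eef_rot: [[-0.488, 0.873, -0.001], [0.873, 0.488, 0.0], [0.001, -0.001, -1.0]]
contact_force: [0.9, 0.5, 0.4]
gripper_width: 0.0514
finger_force: 0.0
```

```bash
python3 -c "
from h import *
s=where();plan([([.071,.086,.114],.8)])"
```

```text
t 27.9 box [0.0725 0.0852 0.1131] psi 0.808 F [0.9 0.5 0.4] M [ 0.01 -0.    0.07] w 0.0514 ff 0.0 q6 -0.55 tilt [-0.001  0.   ]
[0.2, -0.1, -0.1] [-0.001, -0.001, -0.008]
```

carry_out:
  offset:
    - [0.2, -0.1, 0]
    - [0.2, -0.1, 0]
    - [0.2, -0.1, 0]
    - [0.2, -0.1, 0]
    - [0.2, -0.1, 0]
    - [0.2, -0.1, 0]
    - [0.2, -0.1, 0]
    - [0.2, -0.1, 0]
    - [0.2, -0.1, 0]
    - [0.2, -0.1, 0]
    - [0.2, -0.1, 0]
    - [0.2, -0.1, 0]
    - [0.2, -0.1, 0]
    - [0.2, -0.1, 0]
  twist:
    - [0, 0, 0]
    - [0, 0, 0]
    - [0, 0, 0]
    - [0, 0, 0]
    - [0, 0, 0.1]
    - [0, 0, 0.2]
    - [0, 0, 0.3]
    - [0, 0, 0.4]
    - [0, 0, 0.5]
    - [0, 0, 0.6]
    - [0, 0, 0.7]
    - [0, 0, 0.8]
    - [0, 0, 0.83]
    - [0, 0, 0.83]
  hand: [0, -1, -1, -1, -1, -1, -1, -1, -1, -1, -1, -1, -1, -1]

```text
time_s: 29.3
eef_pos: [0.6844, -0.0162, 0.1151]
eef_rot: [[0.31, 0.951, 0.002], [0.951, -0.31, -0.001], [-0.0, 0.003, -1.0]]
contact_force: [-1.5, 0.1, 6.5]
gripper_width: 0.0143
finger_force: 53.5
```

```bash
python3 -c "
from h import *
s=where();plan([([.071,.086,.175],1.6),([.1,0,.4],0)])"
```

```text
t 29.3 box [0.0713 0.0866 0.1151] psi 1.633 F [-1.5  0.1  6.5] M [0.03 0.24 1.16] w 0.0143 ff 53.5 q6 0.28 tilt [ 0.002 -0.001]
[-0.1, -0.0, -6.0] [0.003, 0.0, -0.033]
[-8.5, 3.5, -28.5] [0.002, 0.002, -1.633]
```

FL is at its stop. I'll release it, rise and check all four with the last picture.

carry_out:
  offset:
    - [0, 0, 0]
    - [0, 0, 0]
    - [0, 0, -4]
    - [0, 0, -8]
    - [-1, 0, -12]
    - [-3, 1, -16]
    - [-5, 2, -20]
    - [-7, 3, -24]
    - [-8.5, 3.5, -28.5]
    - [-8.5, 3.5, -28.5]
    - [-8.5, 3.5, -28.5]
    - [-8.5, 3.5, -28.5]
    - [-8.5, 3.5, -28.5]
    - [-8.5, 3.5, -28.5]
    - [-8.5, 3.5, -28.5]
    - [-8.5, 3.5, -28.5]
    - [-8.5, 3.5, -28.5]
  twist:
    - [0, 0, 0]
    - [0, 0, 0]
    - [0, 0, 0]
    - [0, 0, 0]
    - [0, 0, -0.14]
    - [0, 0, -0.28]
    - [0, 0, -0.42]
    - [0, 0, -0.56]
    - [0, 0, -0.7]
    - [0, 0, -0.84]
    - [0, 0, -0.98]
    - [0, 0, -1.12]
    - [0, 0, -1.26]
    - [0, 0, -1.4]
    - [0, 0, -1.54]
    - [0, 0, -1.63]
    - [0, 0, -1.63]
  hand: [0.2, 0.2, 0.2, 0.2, 0.2, 0.2, 0.2, 0.2, 0.2, 0.2, 0.2, 0.2, 0.2, 0.2, 0.2, 0.2, 0.2]

```text
time_s: 31.0
eef_pos: [0.6904, -0.1079, 0.3978]
eef_rot: [[-0.966, 0.257, -0.001], [0.257, 0.966, 0.0], [0.001, 0.0, -1.0]]
contact_force: [-0.9, -0.1, -1.1]
gripper_width: 0.0508
finger_force: 0.0
```

```bash
python3 - <<'E'
from h import *
s=where()
im=robot.get_image("wrist");cv2.imwrite("pics/w9.png",im[:,:,::-1]);p=np.load("p.npy")
b=bars(s,im,["NL","NR","FL","FR"],p)
a=np.vstack([np.hstack(b[:2]),np.hstack(b[2:])])
cv2.imwrite("pics/b9.png",np.clip(a[:,:,::-1].astype(float)*1.5,0,255).astype(np.uint8))
E
```

```text
t 31.0 box [ 0.1    -0.0007  0.3978] psi 0.007 F [-0.9 -0.1 -1.1] M [ 0.06 -0.03 -0.03] w 0.0508 ff 0.0 q6 -1.48 tilt [-0.001  0.   ]
```

View pics/b9.png

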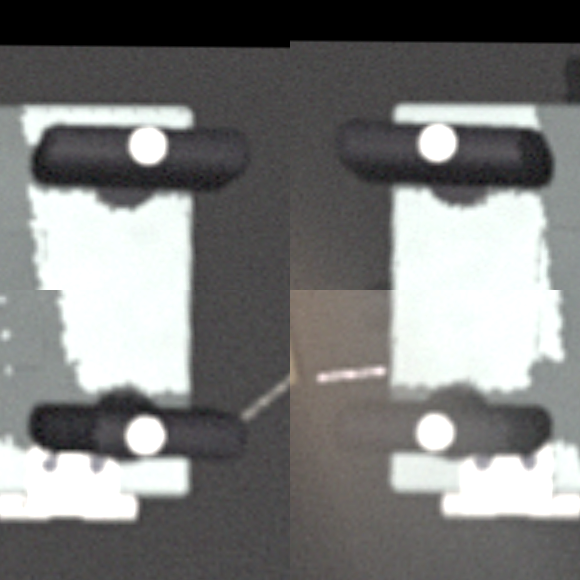

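The rectified picture shows all four T-bars lying along y, with dots near (147,146), (437,143), (146,435) and (434,433), and the lid flat. The arm is clear, so I'm handing in.

```bash
python3 -c "
from cell import robot
print(robot.close_job())"
```

```text
the job is handed in; nothing more can be done
None
```

The lid is shut and all four knobs are fully home, turned crosswise in both passes (near left, far right, near right, far left), in about 31 s; the arm is clear, the job is handed in, and I did not re-check the cutters, kit box and solder reel at the end.

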